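Square the stamping block into the pop-up corner stop and hold it

ROBOT

A 6-joint arm with a two-finger parallel gripper is mounted at the origin on the work surface. World frame = base frame: x ahead of the robot, y to its left, z up, the work surface at z = 0. Lengths are in m, angles in rad, forces in N, time in s.
With the tool pointing down it reaches from about 0.35 to 0.85 m from the base axis. Payload 8.1 kg.
Tool frame: the origin (TCP) lies midway between the tips of the shut fingers; the grasp point (between the pads) lies 19 mm behind it; z points along the fingers, y is the direction in which the jaws open and shut (so a half turn about z gives the same grasp; the last joint's range is limited). The gripper opens to 85 mm and grips with 20 to 120 N. Pads are 22 mm wide; open, the fingers measure 114 mm over their backs; the gripper's body (76 mm by 85 mm) begins 54 mm behind the grasp point. The pads swing forward as they close: fully open they stand 13 mm farther back than shut.
Start: joints at [-1.221, 0.13, 1.488, -0, 1.523, -0.085], TCP at [0.253, -0.544, 0.231] pointing down, gripper open.
Joint ranges: [-2.96, 2.96], [-0.89, 2.26], [0.02, 2.5], [-1.34, 4.48], [0, 2.73], [-2.66, 2.66]. Speed limits (rad/s): [2.39, 2.39, 2.79, 3.14, 3.14, 3.14].

INTERFACE

Orientations are given as a rotation vector (axis times angle).
In Python, from workcell import r gives the robot as it stands.
- The arm moves only by the tool servo_tool, never from a script. Its argument "rows" is a list of rows, each a list of 7 numbers: the turn, a rotation vector about the tool's x, y, z in degrees, then the shift along the tool's x, y, z in cm, then the opening in per cent of the stroke, from 0 (shut) to 100 (fully open). In form: [[wx, wy, wz, x, y, z, fingers], ...]. A call has 1 to 20 rows; each row is the pose to reach, as a shift and turn from the pose commanded when the call began, along the tool's axes at that moment; what a row does not reach only later rows make up. A row lasts 1/10 s, in which the tool goes at most 50 mm and 8.59 degrees, less where a joint would pass 70% of its speed; a pose out of reach is approached as far as the arm can. A call with a gripper value outside its range is refused whole. The fingers move at their own pace and stop on an object; "newtons" is the grip in N (left out, the last holds). Time passes only in rows, so rows that repeat a pose let the fingers close. It gives the time, the measured TCP pose, the force and the opening at its end, in the units of the state.
- r.read_state(): the state, without advancing time (a new reading comes with each control period).
- r.read_camera(name): name is "scene" or "top" or "wrist"; returns a dict with "frame" (400x640x3 uint8, red, green, blue), "range_z" (400x640 float32, m along the optical axis (not along the pixel's ray), 0 where there is no reading), "fovy" (degrees; the focal length in pixels is half the picture's height over the tangent of half this angle, whatever the lens; pixels are square), "cx", "cy" (the principal point, pixels), "world_from_camera" (4x4, takes a point from camera to world coordinates); the wrist camera has in their place "hand_eye" (4x4, takes a point from camera to tool coordinates, whose origin is the TCP and whose axes are the flange's). Camera axes: x right, y up, looking along -z (the intrinsics and any distortion apply to the point x, -y, -z); pixel columns grow to the right and rows downward; lengths in m; the calibration is good to about 2 mm. A picture is of the moment at which its call begins: read the wrist's pose just before it.
- r.close_job(): hands the job in, once; it reports no verdict.
The state is a dict: "clock": time; "qpos": joint angles; "joint_vel": joint speeds; "joint_torque": joint torques, N m; "eef_pos": TCP position; "eef_rot": TCP orientation; "wrist_force": force on the tool from outside, world axes, zero at the start; "moment": the same for the moment, N m; "gripper_width": finger opening in m.
Only numpy, scipy, OpenCV 4.12 (cv2) and the standard library are available. Lean on these libraries where they do the work, as an engineer would, in place of code of your own. Each camera call takes 0.05 s, during which the arm holds its last target. There are 200 camera calls.

TASK

Press the red lever of the register bed down until it latches and stays down by itself when you leave it, which raises the two yellow stop bars. Then lay the red-handled stamping block flat on the bed, push it squarely into the corner of the bars, its long side along the longer bar, and finish while still holding it pressed firmly against both bars at once, ready for the press. Leave the other blocks and things where they are.

Things in the scene. Friction and masses are not known exactly. Their poses are not given: they have to be found in the camera images.
- register: the register bed, fixed to the table: grey steel plate 250 (x) x 190 (y) x 24 mm with a green top. Origin: centre of its underside, on the table; the green top is at z = +24 mm; its x points away from the robot, y to the left. Clear green area for working lies on the near and right side of the corner. The lever stands along its left edge
- corner (a point): the inner corner of the two stop bars, at the level of the green top; same axes as the bed. Raised, the bars' inner faces lie in this point's planes x = 0 (short far bar) and y = 0 (long left bar). A block flush in the corner with its x along the bed's x has its origin at x = -40, y = -32, z = 0 mm from here
- stop_far: yellow bar 12 (x) x 80 (y) mm, the short stop at the far side of the corner, moves only up and down, rigid sideways; the block drags on the bars and the bed with friction of about 1. Origin: centre of its top face. Level with the green top while the lever is up, standing 14 mm proud of it when the lever is latched
- stop_left: yellow bar 125 (x) x 12 (y) mm, the long stop on the left side of the corner; otherwise as stop_far
- lever (a joint): angle of the red-padded lever (rad): 0 = up, where its spring returns it; 0.40 = fully down against its stop, latched. It is an over-centre detent: past about 0.26 it takes over, snaps the lever the rest of the way and holds it. Pressing at the pad takes up to about 10 N; a few newtons upwards would lift it out again
- lever_pad (a point): centre of the top face of the lever's red pad (40 mm along the lever x 26 mm wide). The lever lies along the bed's x with its hinge at the far end, 130 mm from the pad and 50 mm above the table. The pad's top is about 107 mm above the table when up and 57 mm when latched, and moves about 13 mm nearer to the robot on the way down
- stamp_red: stamping block, red handle on top: base 80 (x) x 64 (y) x 18 mm, pale wood with a brass sole, and on it, centred, a handle rib 60 (x) x 24 (y) x 32 mm high (top 50 mm above the underside). About 0.4 kg. Origin: centre of the underside; z up, x along the rib. The one to use; its two ends are alike, so either may point forward
- stamp_blue: stamping block, blue handle on top: base 80 (x) x 64 (y) x 18 mm, pale wood with a brass sole, and on it, centred, a handle rib 60 (x) x 24 (y) x 32 mm high (top 50 mm above the underside). About 0.4 kg. Origin: centre of the underside; z up, x along the rib. Not to be used
- stamp_black: stamping block, black handle on top: base 80 (x) x 64 (y) x 18 mm, pale wood with a brass sole, and on it, centred, a handle rib 60 (x) x 24 (y) x 32 mm high (top 50 mm above the underside). About 0.4 kg. Origin: centre of the underside; z up, x along the rib. Not to be used
- tape_ring: black ring, 90 mm across, 24 mm high, bystander; origin under its centre
- hammer: hammer lying on the table, bystander
- jar: amber jar, 64 mm across, 85 mm high, bystander; origin under its centre
- cup: blue cup, 72 mm across, 90 mm high, bystander; origin under its centre

How it is judged:
On the way:
1. the lever is latched down and stays there with the gripper clear of it (value of joint lever above 0.37 rad and distance between the grasp point and lever_pad above 0.06 m), for 0.2 s.
At the end, for the whole second after the job is handed in: Lever latched (over 0.37 rad); red-handled block flat on the bed (4 mm, 0.05 rad), square in the corner (4 mm each way, 0.05 rad, long side along the long bar), at rest, held by the robot and pressing on each of the two bars with over 1.5 N (value of joint lever above 0.37 rad and contact force between stamp_red and stop_far above 1.5 N and contact force between stamp_red and stop_left above 1.5 N and (contact force between stamp_red and the fingers above 1 N or contact force between stamp_red and the arm above 1 N) and x of stamp_red in the frame of corner between -0.044 and -0.036 m and y of stamp_red in the frame of corner between -0.036 and -0.028 m and z of stamp_red in the frame of corner between -0.004 and 0.004 m and angle between the x axis of stamp_red and the x axis of corner, either way round below 0.05 rad and angle between stamp_red's own z axis and vertical below 0.05 rad and linear speed of stamp_red below 0.01 m/s); the arm keeps its last pose, push and grip.
It fails at once if another block or bystander is moved by more than 30 mm (distance of any of stamp_blue, stamp_black, tape_ring, hammer, jar, cup from where it was at the start of the episode above 0.03 m).
It also fails if it takes over 70 s, if anything falls off the work surface, if the arm or the gripper's body presses on something with over 40 N, if the wrist force passes 120 N, or if a joint passes its speed limit or range.

## Working session

There is one attempt and no reset: what is moved stays moved. The work goes in short steps, Python scripts to look and compute and a tool call to move; the robot and the scene stay as the last step left them, time stands still between calls to the robot, and variables do not carry over. Pictures are saved under pics/ and viewed, about 8 in all and at most 12, crops included, and the job is handed in when it is done.

Besides the shell and the picture viewer there is one more tool, called after ">>>" by a JSON object that holds its "api" and its "payload". servo_tool: Moves the arm, as the interface text tells. Its arguments: {"type":"object","properties":{"rows":{"type":"array"},"newtons":{"type":"number"}},"required":["rows"]}

```bash
mkdir -p pics; ls; cat > h.py <<'E'
import numpy as np,cv2
from workcell import r
from scipy.spatial.transform import Rotation as R
def cam(n):
    s=r.read_state(); c=r.read_camera(n)
    if 'hand_eye' in c:
        T=np.eye(4);T[:3,:3]=R.from_rotvec(s['eef_rot']).as_matrix();T[:3,3]=s['eef_pos'];c['T']=T@np.array(c['hand_eye'])
    else: c['T']=np.array(c['world_from_camera'])
    c['f']=200/np.tan(np.radians(c['fovy'])/2); return c
def pts(c):
    z=c['range_z'];v,u=np.mgrid[0:400,0:640]
    p=np.stack([(u-c['cx'])/c['f']*z,-(v-c['cy'])/c['f']*z,-z],-1)
    w=p@c['T'][:3,:3].T+c['T'][:3,3]; w[z==0]=np.nan; return w
def save(c,n): cv2.imwrite('pics/'+n+'.png',c['frame'][:,:,::-1])
E
python3 - <<'E'
from h import *
s=r.read_state();print({k:np.round(v,3).tolist() for k,v in s.items()})
for n in('top','scene'):
    c=cam(n);save(c,n+'1');print(n,{k:c[k] for k in c if k not in('frame','range_z','T')});w=pts(c)
    np.savez('/tmp/'+n,w=w,f=c['frame'])
E
```

```text
pics
{'clock': 0.0, 'qpos': [-1.221, 0.131, 1.489, 0.0, 1.523, -0.085], 'joint_vel': [0.001, -0.001, -0.001, -0.002, 0.0, -0.001], 'joint_torque': [-0.004, -56.941, -50.056, -0.0, 0.015, -0.0], 'eef_pos': [0.253, -0.544, 0.23], 'eef_rot': [-3.066, -0.677, 0.0], 'wrist_force': [-0.676, -0.034, -0.158], 'moment': [0.017, 0.02, 0.018], 'gripper_width': 0.085}
top {'fovy': 45.80983412066294, 'cx': 311.4141564186408, 'cy': 190.12987212236436, 'world_from_camera': array([[-0.01543322,  0.99181564, -0.1267421 ,  0.36692026],
       [-0.99979959, -0.01692402, -0.01069401, -0.10350198],
       [-0.01275147,  0.12655166,  0.99187806,  1.55390294],
       [ 0.        ,  0.        ,  0.        ,  1.        ]]), 'f': np.float64(473.35297978184917)}
scene {'fovy': 43.27183141867806, 'cx': 327.10270242532164, 'cy': 206.29537067223882, 'world_from_camera': array([[ 0.08164412, -0.80791389,  0.58361749,  1.26238043],
       [ 0.99655244,  0.05751077, -0.05979754, -0.17257296],
       [ 0.01474697,  0.58648755,  0.80982398,  1.07538581],
       [ 0.        ,  0.        ,  0.        ,  1.        ]]), 'f': np.float64(504.21867126201346)}
```

View pics/top1.png

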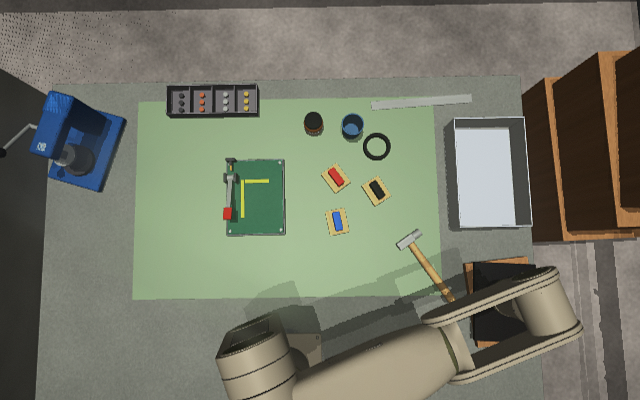

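View pics/scene1.png

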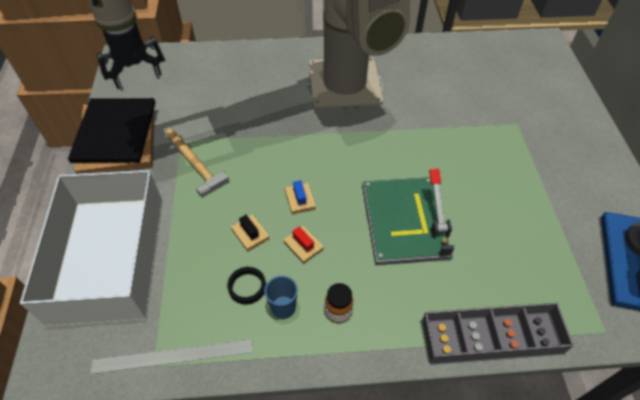

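The top view shows the bed around (255,197), the lever pad at (227,214), the yellow bars at (242,198) and (256,181), and the red block at (335,179). Blue is at (337,221) and black at (376,191). The scene view agrees.

```bash
cat >> h.py <<'E'
def ray(c,uv,z):
    uv=np.atleast_2d(uv).astype(float)
    d=np.c_[(uv[:,0]-c['cx'])/c['f'],-(uv[:,1]-c['cy'])/c['f'],-np.ones(len(uv))]@c['T'][:3,:3].T
    o=c['T'][:3,3]; return o+d*((z-o[2])/d[:,2])[:,None]
def mask(c,col):
    h=cv2.cvtColor(c['frame'],cv2.COLOR_RGB2HSV)
    L={'red':[((0,150,60),(8,255,255)),((172,150,60),(180,255,255))],'yellow':[((26,130,90),(34,255,255))],'blue':[((105,150,60),(125,255,255))],'wood':[((12,60,90),(25,200,255))]}[col]
    m=sum(cv2.inRange(h,a,b) for a,b in L); return m
def blobs(c,col,z,amin=25):
    out=[]
    for k in cv2.findContours(mask(c,col),cv2.RETR_EXTERNAL,cv2.CHAIN_APPROX_NONE)[0]:
        if cv2.contourArea(k)<amin: continue
        p=ray(c,k[:,0],z)[:,:2]; (x,y),(a,b),t=cv2.minAreaRect((p*1000).astype(np.float32))
        if a<b:a,b,t=b,a,t+90
        out.append((np.round(k[:,0].mean(0)).tolist(),np.round([x,y,a,b]).tolist(),'yaw',round((t+90)%180-90,1)))
    return out
E
python3 - <<'E'
from h import *
for n in('top','scene'):
    c=cam(n);w=pts(c);print(n)
    for col,z in(('red',.05),('red',.107),('yellow',.024),('wood',.018)):
        print(col,z)
        for b in blobs(c,col,z): 
            u,v=map(int,b[0])
            if 0.2<b[1][0]/1000<.9 : print(b,np.round(w[v,u],3))
E
```

```text
top
red 0.05
([227.0, 213.0], [490.0, 183.0, 38.0, 26.0], 'yaw', 0.4) [0.485 0.172 0.11 ]
([336.0, 176.0], [602.0, -165.0, 60.0, 25.0], 'yaw', 35.3) [ 0.603 -0.167  0.053]
red 0.107
([227.0, 213.0], [485.0, 172.0, 37.0, 25.0], 'yaw', 0.4) [0.485 0.172 0.11 ]
([336.0, 176.0], [593.0, -163.0, 58.0, 24.0], 'yaw', 35.3) [ 0.603 -0.167  0.053]
yellow 0.024
([242.0, 198.0], [539.0, 140.0, 121.0, 7.0], 'yaw', 0.2) [0.54  0.139 0.03 ]
([256.0, 181.0], [597.0, 92.0, 75.0, 10.0], 'yaw', 89.0) [0.594 0.093 0.033]
wood 0.018
([469.0, 266.0], [307.0, -585.0, 25.0, 23.0], 'yaw', -0.9) [ 0.311 -0.581  0.035]
([508.0, 260.0], [329.0, -708.0, 134.0, 22.0], 'yaw', 89.1) [ 0.328 -0.707  0.029]
([432.0, 273.0], [294.0, -465.0, 223.0, 26.0], 'yaw', 34.4) [ 0.29  -0.467  0.021]
([337.0, 221.0], [460.0, -169.0, 79.0, 58.0], 'yaw', 11.6) [ 0.459 -0.167  0.054]
([375.0, 191.0], [558.0, -297.0, 80.0, 63.0], 'yaw', 31.1) [ 0.553 -0.291  0.049]
([335.0, 179.0], [603.0, -165.0, 80.0, 63.0], 'yaw', 36.0) [ 0.593 -0.163  0.053]
([572.0, 179.0], [664.0, -1004.0, 549.0, 247.0], 'yaw', 2.0) [ 0.636 -1.132 -0.342]
([6
[... 717 characters left out ...]
 19.0, 18.0], 'yaw', -4.3) [0.847 0.131 0.017]
([339.0, 308.0], [782.0, -91.0, 62.0, 39.0], 'yaw', 85.7) [ 0.81  -0.095  0.074]
([5.0, 301.0], [714.0, -833.0, 145.0, 35.0], 'yaw', 16.0) [ 0.484 -1.117 -0.418]
([304.0, 243.0], [608.0, -164.0, 88.0, 66.0], 'yaw', 36.3) [ 0.626 -0.161  0.048]
([250.0, 232.0], [565.0, -293.0, 86.0, 65.0], 'yaw', 31.1) [ 0.586 -0.289  0.05 ]
([300.0, 199.0], [467.0, -164.0, 89.0, 64.0], 'yaw', 11.2) [ 0.493 -0.164  0.046]
([98.0, 166.0], [326.0, -702.0, 145.0, 32.0], 'yaw', 86.0) [ 0.328 -0.702  0.026]
([146.0, 158.0], [300.0, -582.0, 35.0, 24.0], 'yaw', 7.5) [ 0.309 -0.577  0.027]
([188.0, 153.0], [288.0, -468.0, 236.0, 28.0], 'yaw', 34.7) [ 0.3   -0.464  0.029]
```

```bash
cat >> h.py <<'E'
def go(x,y,z,yaw):
    s=r.read_state();A=R.from_rotvec(s['eef_rot'])
    B=R.from_euler('z',yaw,degrees=True)*R.from_rotvec([np.pi,0,0])
    print('row',np.round((A.inv()*B).as_rotvec(degrees=True),1),np.round(A.inv().apply(np.array([x,y,z])-s['eef_pos'])*100,2))
E
python3 -c "
from h import *
go(.485,.172,.2,0)"
```

```text
row [-0.1  0.  24.9] [ 51.23 -55.13   3.13]
```

>>> {"api": "servo_tool", "payload": {"rows": [[0,0,24.9,51.2,-55.1,3.1,0],[0,0,24.9,51.2,-55.1,3.1,0],[0,0,24.9,51.2,-55.1,3.1,0],[0,0,24.9,51.2,-55.1,3.1,0],[0,0,24.9,51.2,-55.1,3.1,0],[0,0,24.9,51.2,-55.1,3.1,0],[0,0,24.9,51.2,-55.1,3.1,0],[0,0,24.9,51.2,-55.1,3.1,0],[0,0,24.9,51.2,-55.1,3.1,0],[0,0,24.9,51.2,-55.1,3.1,0],[0,0,24.9,51.2,-55.1,3.1,0],[0,0,24.9,51.2,-55.1,3.1,0],[0,0,24.9,51.2,-55.1,3.1,0],[0,0,24.9,51.2,-55.1,3.1,0],[0,0,24.9,51.2,-55.1,3.1,0],[0,0,24.9,51.2,-55.1,3.1,0],[0,0,24.9,51.2,-55.1,3.1,0],[0,0,24.9,51.2,-55.1,3.1,0],[0,0,24.9,51.2,-55.1,3.1,0],[0,0,24.9,51.2,-55.1,3.1,0]]}}

```text
clock: 2.2
eef_pos: [0.4851, 0.17, 0.2006]
eef_rot: [3.142, -0.003, 0.001]
wrist_force: [1.1, -0.2, 0.3]
gripper_width: -0.0
```

```bash
python3 - <<'E'
from h import *
c=cam('wrist');save(c,'w1');print(c['hand_eye'],c['cx'],c['cy'],c['f'])
for b in blobs(c,'red',.107): print(b)
for b in blobs(c,'yellow',.024): print(b)
go(.485,.172,.2,0)
E
```

```text
[[ 6.61167311e-04  9.45694022e-01  3.25057503e-01  8.46452179e-02]
 [ 9.99999521e-01 -8.59796699e-04  4.67417618e-04  9.05928760e-05]
 [ 7.21517414e-04  3.25057038e-01 -9.45694137e-01 -1.42679239e-01]
 [ 0.00000000e+00  0.00000000e+00  0.00000000e+00  1.00000000e+00]] 324.3766159801887 196.54483877698084 342.9270296275838
([319.0, 197.0], [487.0, 173.0, 41.0, 25.0], 'yaw', 0.1)
([357.0, 94.0], [558.0, 140.0, 90.0, 12.0], 'yaw', 0.8)
([413.0, 44.0], [598.0, 94.0, 80.0, 11.0], 'yaw', -89.5)
row [-0.  -0.  -0.1] [-0.02 -0.19  0.07]
```

View pics/w1.png

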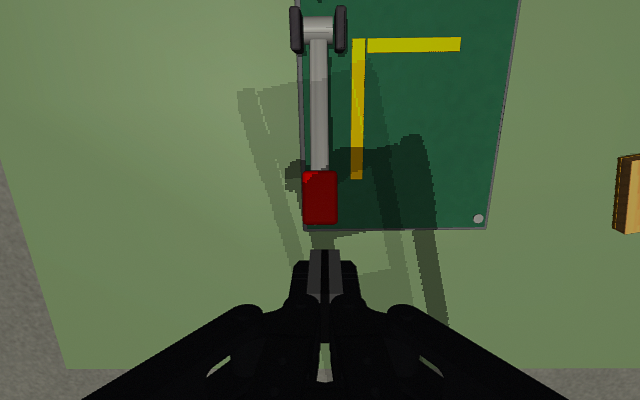

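The wrist view shows the pad at (319,197) under the gripper, with the bars at (357,94) and (413,44). The pad position agrees with the top view, so I'll press.

>>> {"api": "servo_tool", "payload": {"rows": [[0,0,0,0,-0.2,4.5,0],[0,0,0,0,-0.2,8.0,0],[0,0,0,0,-0.2,9.2,0],[0,0,0,-0.1,-0.2,9.8,0],[0,0,0,-0.3,-0.2,10.5,0],[0,0,0,-0.4,-0.2,11.2,0],[0,0,0,-0.6,-0.2,11.9,0],[0,0,0,-0.8,-0.2,12.6,0],[0,0,0,-1.0,-0.2,13.2,0],[0,0,0,-1.2,-0.2,13.8,0],[0,0,0,-1.3,-0.2,14.2,0],[0,0,0,-1.3,-0.2,14.2,0]]}}

```text
clock: 3.45
eef_pos: [0.4715, 0.1732, 0.0576]
eef_rot: [3.141, 0.001, -0.002]
wrist_force: [-0.0, 0.3, 0.7]
gripper_width: 0.0
```

>>> {"api": "servo_tool", "payload": {"rows": [[0,0,0,0,0,-4,0],[0,0,0,0,0,-9,0],[0,0,0,2,5,-14,0],[0,0,0,3,8,-17,100],[0,0,0,3,8,-17,100],[0,0,0,3,8,-17,100]]}}

```text
clock: 4.05
eef_pos: [0.5039, 0.092, 0.2309]
eef_rot: [-3.141, 0.004, -0.007]
wrist_force: [0.2, 0.4, 0.2]
gripper_width: 0.043
```

```bash
python3 - <<'E'
from h import *
c=cam('wrist');save(c,'w2');w=pts(c)
for b in blobs(c,'red',.057): print(b,np.round(w[int(b[0][1]),int(b[0][0])],3))
for b in blobs(c,'yellow',.038): print(b,np.round(w[int(b[0][1]),int(b[0][0])],3))
print(r.read_state()['eef_pos'])
go(.603,-.164,.2,35.5)
E
```

```text
([242.0, 200.0], [477.0, 173.0, 40.0, 25.0], 'yaw', 0.7) [0.477 0.173 0.058]
([609.0, 55.0], [607.0, -155.0, 68.0, 31.0], 'yaw', 44.6) [ 0.609 -0.157  0.05 ]
([276.0, 185.0], [486.0, 142.0, 16.0, 7.0], 'yaw', -2.5) [0.487 0.142 0.038]
([274.0, 112.0], [557.0, 141.0, 91.0, 11.0], 'yaw', 0.3) [0.56  0.14  0.039]
([322.0, 69.0], [598.0, 94.0, 79.0, 11.0], 'yaw', -89.1) [0.598 0.094 0.038]
[0.50250436 0.09296293 0.22859844]
row [ -0.   -0.1 -35.6] [10.09 25.68  2.86]
```

View pics/w2.png

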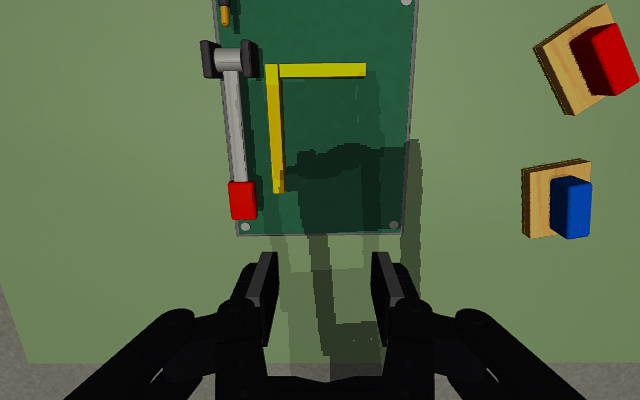

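The lever is latched (pad at z = 0.058, pixel (242,200)) and the bars are up at z ≈ 0.038 (274,112 and 322,69). The red block is at the upper right. I'll move above it next.

>>> {"api": "servo_tool", "payload": {"rows": [[0,0,-35.6,8.6,25.7,2.9,100],[0,0,-35.6,8.6,25.7,2.9,100],[0,0,-35.6,8.6,25.7,2.9,100],[0,0,-35.6,8.6,25.7,2.9,100],[0,0,-35.6,8.6,25.7,2.9,100],[0,0,-35.6,8.6,25.7,2.9,100],[0,0,-35.6,8.6,25.7,2.9,100],[0,0,-35.6,8.6,25.7,2.9,100],[0,0,-35.6,8.6,25.7,2.9,100],[0,0,-35.6,8.6,25.7,2.9,100]]}}

```text
clock: 5.1
eef_pos: [0.5879, -0.1619, 0.1989]
eef_rot: [-2.989, -0.963, 0.001]
wrist_force: [-0.7, -0.6, -0.1]
gripper_width: 0.0857
```

```bash
python3 - <<'E'
from h import *
c=cam('wrist');save(c,'w3');w=pts(c)
for b in blobs(c,'red',.05): print(b,np.round(w[int(b[0][1]),int(b[0][0])],3))
for b in blobs(c,'wood',.018): print(b)
print(r.read_state()['eef_pos'])
go(.603,-.164,.2,35.5)
E
```

```text
([338.0, 163.0], [607.0, -164.0, 62.0, 23.0], 'yaw', 35.8) [ 0.607 -0.163  0.05 ]
([409.0, 253.0], [560.0, -296.0, 80.0, 64.0], 'yaw', 31.3)
([261.0, 262.0], [461.0, -166.0, 80.0, 64.0], 'yaw', 10.6)
([338.0, 155.0], [605.0, -165.0, 78.0, 64.0], 'yaw', 35.8)
[ 0.58803218 -0.16212541  0.19917967]
row [-0.  -0.   0.2] [ 1.11  1.03 -0.08]
```

View pics/w3.png

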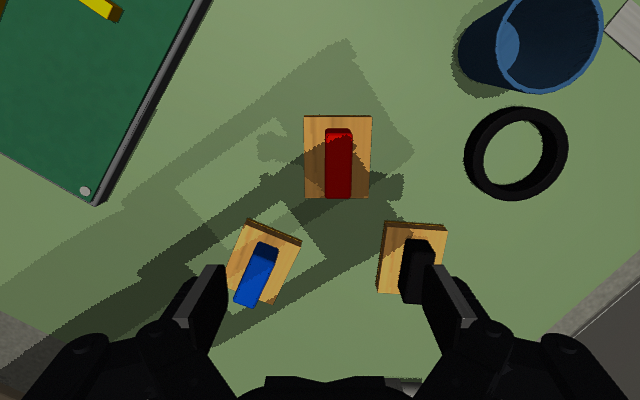

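The view shows the red block squarely ahead at (338,157), with nothing near where the fingers will go. I'll descend and grasp.

>>> {"api": "servo_tool", "payload": {"rows": [[0,0,0,1.3,1.2,0,70],[0,0,0,1.3,1.2,5,70],[0,0,0,1.3,1.2,10,70],[0,0,0,1.3,1.2,13.5,70],[0,0,0,1.3,1.2,15.5,70],[0,0,0,1.3,1.2,17,70],[0,0,0,1.3,1.2,17.6,70],[0,0,0,1.3,1.2,17.6,70],[0,0,0,1.3,1.2,17.6,0],[0,0,0,1.3,1.2,17.6,0],[0,0,0,1.3,1.2,17.6,0],[0,0,0,1.3,1.2,17.6,0],[0,0,0,1.3,1.2,17.6,0],[0,0,0,1.3,1.2,17.6,0]], "newtons": 80}}

```text
clock: 6.55
eef_pos: [0.607, -0.1663, 0.0253]
eef_rot: [2.989, 0.96, 0.004]
wrist_force: [-0.0, 0.8, 6.3]
gripper_width: 0.0223
```

>>> {"api": "servo_tool", "payload": {"rows": [[0,0,0,0,0,-2,0],[0,0,0,0,0,-5,0],[0,0,0,0,0,-9,0],[0,0,0,0,0,-10,0],[0,0,0,0,0,-10,0]]}}

```text
clock: 7.05
eef_pos: [0.6073, -0.1666, 0.1258]
eef_rot: [2.988, 0.96, 0.006]
wrist_force: [0.1, 0.3, -3.4]
gripper_width: 0.0227
```

```bash
python3 - <<'E'
from h import *
c=cam('wrist');save(c,'w4')
s=r.read_state();print(s['eef_pos'],s['eef_rot'],s['wrist_force'],s['gripper_width'])
for b in blobs(c,'red',.122): print(b)
for b in blobs(c,'wood',.09): print(b)
go(.535,.085,.125,0.4)
E
```

```text
[ 0.60583677 -0.16605908  0.12323815] [2.99055983e+00 9.60425073e-01 1.20254102e-03] [-0.11137142 -0.0914391  -3.00710406] 0.022720990898387722
([324.0, 282.0], [596.0, -175.0, 86.0, 29.0], 'yaw', 35.5)
([222.0, 293.0], [535.0, -144.0, 33.0, 29.0], 'yaw', -79.3)
([385.0, 246.0], [625.0, -204.0, 112.0, 41.0], 'yaw', 73.5)
([278.0, 224.0], [594.0, -149.0, 61.0, 31.0], 'yaw', 35.9)
row [ 0.  -0.  35.2] [  8.86 -24.54  -0.19]
```

View pics/w4.png

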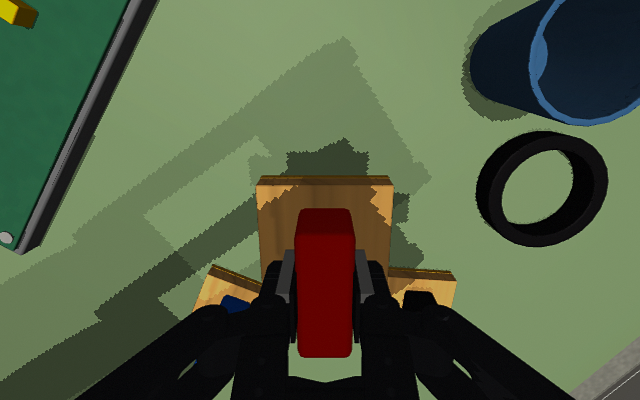

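The block is held squarely in the view, with the rib at (324,282) and yaw 35.5. I'll carry it to just off the corner.

>>> {"api": "servo_tool", "payload": {"rows": [[0,0,35.2,8.5,-24.5,0,0],[0,0,35.2,8.5,-24.5,0,0],[0,0,35.2,8.5,-24.5,0,0],[0,0,35.2,8.5,-24.5,0,0],[0,0,35.2,8.5,-24.5,0,0],[0,0,35.2,8.5,-24.5,0,0],[0,0,35.2,8.5,-24.5,0,0],[0,0,35.2,8.5,-24.5,0,0],[0,0,35.2,8.5,-24.5,0,0],[0,0,35.2,8.5,-24.5,0,0]]}}

```text
clock: 8.1
eef_pos: [0.5323, 0.0814, 0.1228]
eef_rot: [3.141, 0.009, -0.001]
wrist_force: [1.2, -0.9, -2.9]
gripper_width: 0.0225
```

```bash
python3 - <<'E'
from h import *
c=cam('wrist');save(c,'w5')
s=r.read_state();print(s['eef_pos'],s['eef_rot'],s['wrist_force'],s['gripper_width'])
for b in blobs(c,'yellow',.038): print(b)
go(.530,.080,.053,0.4)
E
```

```text
[0.53234676 0.08151999 0.12299695] [ 3.14136646e+00  8.67511328e-03 -5.54706780e-04] [-0.19130218  0.32277065 -3.1151676 ] 0.022482484934424573
([306.0, 111.0], [597.0, 94.0, 78.0, 10.0], 'yaw', -89.2)
([237.0, 151.0], [567.0, 141.0, 69.0, 11.0], 'yaw', 1.0)
row [ 0.   0.  -0.1] [-0.23  0.15  7.  ]
```

View pics/w5.png

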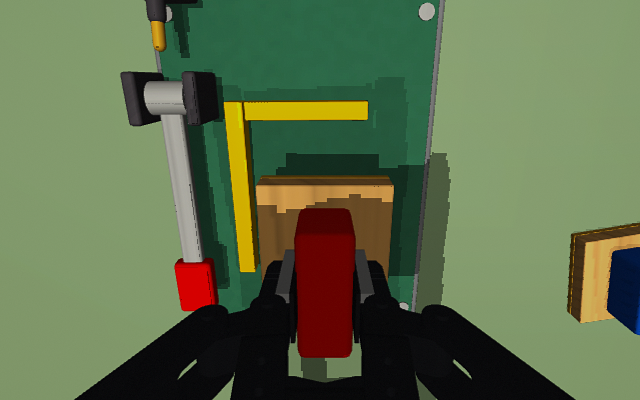

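>>> {"api": "servo_tool", "payload": {"rows": [[0,0,-0.4,-0.2,0.1,3,0],[0,0,-0.4,-0.2,0.1,5.5,0],[0,0,-0.4,-0.2,0.1,6.5,0],[0,0,-0.4,-0.2,0.1,7.0,0],[0,0,-0.4,-0.2,0.1,7.3,0],[0,0,-0.4,-0.2,0.1,7.3,0]]}}

```text
clock: 8.75
eef_pos: [0.5308, 0.0817, 0.0511]
eef_rot: [-3.141, -0.022, -0.002]
wrist_force: [0.4, 0.4, -2.5]
gripper_width: 0.0228
```

>>> {"api": "servo_tool", "payload": {"rows": [[0,0,0,0,0,0.15,0],[0,0,0,0,0,0.3,0],[0,0,0,0,0,0.3,0]]}}

```text
clock: 9.05
eef_pos: [0.5312, 0.0819, 0.0493]
eef_rot: [-3.141, -0.023, -0.004]
wrist_force: [-3.3, 0.3, 6.2]
gripper_width: 0.0227
```

>>> {"api": "servo_tool", "payload": {"rows": [[0,0,0,0.3,-0.3,-0.1,0],[0,0,0,0.6,-0.6,-0.1,0],[0,0,0,0.9,-0.9,-0.1,0],[0,0,0,1.2,-1.2,-0.1,0],[0,0,0,1.5,-1.5,-0.1,0],[0,0,0,1.7,-1.7,-0.1,0],[0,0,0,1.7,-1.7,-0.1,0]]}}

```text
clock: 9.75
eef_pos: [0.548, 0.0992, 0.0493]
eef_rot: [3.141, 0.023, 0.002]
wrist_force: [-1.9, -1.1, 5.9]
gripper_width: 0.0225
```

Next, step left onto the long bar.

>>> {"api": "servo_tool", "payload": {"rows": [[0,0,0,0,-0.1,0,0],[0,0,0,0,-0.2,0,0],[0,0,0,0,-0.3,0,0],[0,0,0,0,-0.4,0,0],[0,0,0,0,-0.5,0,0],[0,0,0,0,-0.5,0,0]]}}

```text
clock: 10.35
eef_pos: [0.548, 0.1024, 0.0493]
eef_rot: [3.139, 0.022, 0.003]
wrist_force: [-0.8, -11.2, 7.0]
gripper_width: 0.0223
```

>>> {"api": "servo_tool", "payload": {"rows": [[0,0,0,0.1,0.1,0,0],[0,0,0,0.2,0.1,0,0],[0,0,0,0.35,0.1,0,0],[0,0,0,0.5,0.1,0,0],[0,0,0,0.65,0.1,0,0],[0,0,0,0.75,0.1,0,0],[0,0,0,0.75,0.1,0,0]]}}

```text
clock: 11.05
eef_pos: [0.5525, 0.1024, 0.0493]
eef_rot: [3.14, 0.022, -0.007]
wrist_force: [-19.2, -6.9, 21.9]
gripper_width: 0.0227
```

>>> {"api": "servo_tool", "payload": {"rows": [[0,0,0,0,-0.05,-0.1,0],[0,0,0,0,-0.1,-0.2,0],[0,0,0,0,-0.1,-0.2,0],[0,0,0,0,-0.1,-0.2,0],[0,0,0,0,-0.1,-0.2,0]]}}

```text
clock: 11.55
eef_pos: [0.5525, 0.1025, 0.0494]
eef_rot: [3.139, 0.022, -0.007]
wrist_force: [-8.2, -10.2, 4.5]
gripper_width: 0.0228
```

```bash
python3 - <<'E'
from h import *
c=cam('wrist');w=pts(c)
s=r.read_state();print({k:np.round(v,4).tolist() for k,v in s.items()})
for b in blobs(c,'yellow',.038): print('y',b)
for b in blobs(c,'red',.057): print('r',b,np.round(w[int(b[0][1]),int(b[0][0])],3))
for b in blobs(c,'wood',.042): print('w',b,np.round(w[int(b[0][1]),int(b[0][0])],3))
save(c,'w6')
t=cam('scene');f=t['frame'][150:280,340:500,::-1]
im=np.vstack([c['frame'][:,:,::-1][60:360,120:520],cv2.resize(f,(400,300),interpolation=cv2.INTER_CUBIC)])
cv2.imwrite('pics/c6.png',im)
E
```

```text
{'clock': 11.6, 'qpos': [0.0937, 0.1965, 1.7612, -0.0025, 1.1884, 1.6515], 'joint_vel': [0.0002, 0.0022, -0.0003, -0.0004, 0.0005, 0.0006], 'joint_torque': [4.629, -54.3552, -47.7904, 3.088, -3.1587, 0.0303], 'eef_pos': [0.5525, 0.1025, 0.0494], 'eef_rot': [3.1388, 0.022, -0.0069], 'wrist_force': [-7.8677, -9.1665, 4.4169], 'moment': [-1.7031, 1.2497, 0.0542], 'gripper_width': 0.0229}
y ([347.0, 170.0], [597.0, 94.0, 79.0, 10.0], 'yaw', -89.2)
y ([243.0, 182.0], [591.0, 141.0, 22.0, 11.0], 'yaw', 1.2)
r ([182.0, 373.0], [495.0, 174.0, 9.0, 1.0], 'yaw', -41.5) [0.494 0.174 0.056]
r ([325.0, 283.0], [546.0, 102.0, 79.0, 27.0], 'yaw', 0.8) [0.56  0.102 0.074]
w ([325.0, 224.0], [565.0, 103.0, 63.0, 51.0], 'yaw', -89.3) [0.581 0.103 0.063]
```

View pics/c6.png

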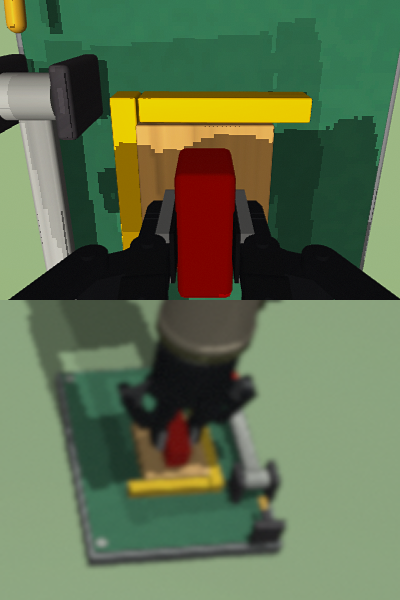

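It looks flush in the corner, but bed friction could account for some of the 8 N in x. I'll press a little further to confirm that both contacts are solid.

>>> {"api": "servo_tool", "payload": {"rows": [[0,0,0,0.1,0,0,0],[0,0,0,0.15,0,0,0],[0,0,0,0.2,-0.1,0,0],[0,0,0,0.2,-0.1,0,0],[0,0,0,0.2,-0.1,0,0],[0,0,0,0.2,-0.1,0,0],[0,0,0,0.2,-0.1,0,0],[0,0,0,0.2,-0.1,0,0]]}}

```text
clock: 12.45
eef_pos: [0.5526, 0.1026, 0.0495]
eef_rot: [3.137, 0.022, -0.013]
wrist_force: [-20.4, -15.1, 16.5]
gripper_width: 0.0228
```

>>> {"api": "servo_tool", "payload": {"rows": [[0,0,0,0.1,0,-0.1,0],[0,0,0,0.2,0,-0.2,0],[0,0,0,0.2,0,-0.27,0],[0,0,0,0.2,0,-0.27,0],[0,0,0,0.2,0,-0.27,0],[0,0,0,0.2,0,-0.27,0],[0,0,0,0.2,0,-0.27,0],[0,0,0,0.2,0,-0.27,0]]}}

```text
clock: 13.25
eef_pos: [0.5528, 0.1026, 0.0498]
eef_rot: [3.137, 0.022, -0.019]
wrist_force: [-17.5, -14.2, 2.6]
gripper_width: 0.0225
```

```bash
python3 - <<'E'
from h import *
c=cam('wrist');w=pts(c)
s=r.read_state();print({k:np.round(s[k],4).tolist() for k in('clock','eef_pos','eef_rot','wrist_force','moment')})
# wood top plane fit in front of rib, bar yaw
m=(mask(c,'wood')>0);m=cv2.erode(m.astype(np.uint8),np.ones((7,7)))>0
p=w[m];p=p[(abs(p[:,2]-.042)<.006)];A=np.c_[p[:,:2]-p[:,:2].mean(0),np.ones(len(p))]
print(len(p),np.linalg.lstsq(A,p[:,2],rcond=None)[0])
for b in blobs(c,'yellow',.038)+blobs(c,'red',.074): print(b)
E
```

```text
{'clock': 13.3, 'eef_pos': [0.5528, 0.1026, 0.0498], 'eef_rot': [3.1371, 0.0218, -0.0194], 'wrist_force': [-17.5344, -14.679, 3.4138], 'moment': [-2.3657, 2.856, -0.0261]}
5258 [-0.01153603 -0.00311535  0.04221714]
([243.0, 179.0], [592.0, 141.0, 19.0, 11.0], 'yaw', 0.2)
([347.0, 171.0], [597.0, 94.0, 79.0, 11.0], 'yaw', -89.2)
([183.0, 373.0], [513.0, 165.0, 9.0, 2.0], 'yaw', -43.5)
([325.0, 283.0], [558.0, 103.0, 70.0, 23.0], 'yaw', 0.8)
```

>>> {"api": "servo_tool", "payload": {"rows": [[0,0,0,0,0.1,0,0],[0,0,0,0,0.2,0,0],[0,0,0,0,0.2,0,0],[0,0,0,0,0.2,0,0],[0,0,0,0,0.2,0,0]]}}

```text
clock: 13.8
eef_pos: [0.5528, 0.1025, 0.0498]
eef_rot: [3.14, 0.022, -0.019]
wrist_force: [-17.3, -6.1, 2.3]
gripper_width: 0.0226
```

The far-bar contact is confirmed: x did not move at 17 N, which is more than bed and left-bar friction could hold. Now the same test for the left bar.

>>> {"api": "servo_tool", "payload": {"rows": [[0,0,0,-0.15,0,0.1,0],[0,0,0,-0.25,-0.1,0.1,0],[0,0,0,-0.25,-0.2,0.1,0],[0,0,0,-0.25,-0.25,0.1,0],[0,0,0,-0.25,-0.25,0.1,0],[0,0,0,-0.25,-0.25,0.1,0]]}}

```text
clock: 14.4
eef_pos: [0.5527, 0.1027, 0.0498]
eef_rot: [3.137, 0.021, -0.011]
wrist_force: [-7.8, -15.6, 0.5]
gripper_width: 0.0225
```

The left-bar contact is confirmed too. I'll restore a balanced press on both bars and do a last check.

>>> {"api": "servo_tool", "payload": {"rows": [[0,0,0,0.1,0,0,0],[0,0,0,0.12,0,0,0],[0,0,0,0.12,0,0,0],[0,0,0,0.12,0,0,0],[0,0,0,0.12,0,0,0]]}}

```text
clock: 14.9
eef_pos: [0.5528, 0.1026, 0.0498]
eef_rot: [3.137, 0.021, -0.015]
wrist_force: [-15.0, -15.6, 6.0]
gripper_width: 0.0222
```

```bash
python3 - <<'E'
from h import *
for i in range(3):
    c=cam('wrist');s=r.read_state();print({k:np.round(s[k],4).tolist() for k in('clock','eef_pos','eef_rot','wrist_force')})
t=cam('top')
for n in ('blue','wood'):
    for b in blobs(t,n,.018):
        if .4<b[1][0]/1000<.7: print(n,b)
w=pts(c);p=w[(w[...,0]<.497)&(w[...,0]>.46)&(abs(w[...,1]-.173)<.01)&(mask(c,'red')>0)];print('pad z',np.nanmedian(p[:,2]) if len(p) else None)
m=cv2.erode(mask(c,'wood'),np.ones((7,7)))>0
p=w[m];p=p[(abs(p[:,2]-.042)<.006)];print(np.linalg.lstsq(np.c_[p[:,:2]-p[:,:2].mean(0),np.ones(len(p))],p[:,2],rcond=None)[0])
E
```

```text
{'clock': 14.95, 'eef_pos': [0.5528, 0.1027, 0.0498], 'eef_rot': [3.1366, 0.0215, -0.0152], 'wrist_force': [-14.9417, -16.4906, 5.7933]}
{'clock': 15.0, 'eef_pos': [0.5528, 0.1026, 0.0498], 'eef_rot': [3.1365, 0.0214, -0.0152], 'wrist_force': [-15.0023, -16.0032, 6.6388]}
{'clock': 15.05, 'eef_pos': [0.5528, 0.1026, 0.0498], 'eef_rot': [3.1365, 0.0215, -0.0153], 'wrist_force': [-14.5661, -15.7561, 5.9255]}
blue ([337.0, 221.0], [462.0, -168.0, 58.0, 23.0], 'yaw', 11.2)
blue ([76.0, 176.0], [634.0, 691.0, 177.0, 73.0], 'yaw', 73.3)
wood ([338.0, 221.0], [461.0, -170.0, 79.0, 58.0], 'yaw', 13.1)
wood ([243.0, 206.0], [510.0, 134.0, 49.0, 26.0], 'yaw', 0.1)
wood ([376.0, 191.0], [558.0, -297.0, 80.0, 63.0], 'yaw', 31.1)
wood ([571.0, 178.0], [664.0, -1004.0, 549.0, 247.0], 'yaw', 2.0)
pad z 0.05575676718853373
[-0.01231096 -0.00240364  0.04223114]
```

Everything is steady, so I'm handing in.

```bash
python3 -c "
from h import *
print(r.close_job())"
```

```text
the job is handed in; nothing more can be done
None
```

I pressed the lever until it latched, set the red-handled block flat in the corner of the raised bars, and handed in at about 15 s with the arm still pressing it there. The hand-in gave no verdict.

**Lever:** It stayed down after I left it. The pad top measured about 56–58 mm above the table, both after I left it and at the end, and the bars stood at about 38 mm.

**Block position:** The gripper was at rest with its tip at (0.5528, 0.1026), within about 1 mm of the block centre expected from the camera. The block's yaw agreed with the bars' to within about 0.5°. The block leans about 0.012 rad, inside the 0.05 limit.

**Pressing:** The wrist force was steady at about -15 N in x, -16 N in y and +6 N in z. I eased off one direction at a time while keeping the other pressed, and the block did not move. That shows real contact with both bars, at roughly 5 N or more on the far bar and 3 N or more on the left one, assuming friction of about 1. The force on each bar was not measured directly.

**Other blocks and things:** The blue and black blocks read the same to about 2 mm in the top camera at the end. I did not re-measure the ring, hammer, jar and cup, but the arm never went near them.

No check failed. The one disagreement was that pushing forward also raised the vertical force, up to 22 N. I eased the height to bring it back down.

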